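# Fit a sanding drum and its clamp cap on the bench spindle sander

## Task

Fit the tall, slim sanding drum on the sander: slide it down over the upright spindle, not letting it drop, turned so that its slots go over the drive bar and it sits fully home flat on the plate. Then put the black clamp cap over the spindle end so that it sits flat on the drum. Leave the short, wide drum and the other things on the bench where they are.

Things in the scene. Friction and masses are not known exactly. Their poses are not given: they have to be found in the camera images.
- sander: Spindle sander plate, fixed on the bench: round, aluminium, 200 mm across, 14 mm thick, with an upright 20 mm diameter steel spindle in its middle. A dark steel drive bar, 84 mm long, 9 wide, 8 high, lies on the plate across the spindle's foot along this frame's x (a half turn is the same). Origin: on the spindle's axis at the plate's underside, bench height; z up.
- spindle_tip (a point): Top of the spindle, on its axis, 105 mm above the plate's top and 119 mm above the bench. The last 12 mm of the spindle taper to 10 mm diameter.
- drum: Tall slim sanding drum, standing: grey tube with a brown abrasive skin, 60 mm outside diameter, 80 tall, 24 mm bore, up to 0.35 kg. A slot 16 mm wide, 12 deep crosses each end along its x (a half turn is the same); within 6 degrees of the drive bar it goes over it, else the drum stops 8 mm high. Home, it stands on the plate. Origin: centre of underside, z up.
- cap: Black plastic clamp cap, standing mouth down: round ribbed knob 43 mm diameter, 60 mm tall overall, closed on top; flange 60 mm across, 8 thick at its foot; 24 mm bore 52 deep from below. Loose fit, no thread, turned any way. With the drum home the spindle stands 25 mm out of it and the cap's foot rests on the drum, 94 mm above the bench. 0.13 kg. Origin: centre of underside.
- fat_drum: The other sanding drum of the same materials, not wanted: short and wide, 80 mm diameter, 50 mm tall, 52 mm bore, a slot across each end. Origin: centre of the underside.
- hex_pot: Bystander: open hexagonal pot of pale wood, 70 mm across flats, 95 mm tall. Origin: centre of the underside.
- tin: Bystander: round varnish tin with a green band, 85 mm diameter, 100 mm tall. Origin: centre of the underside.
- wood_block: Bystander: flat wooden block 120 x 50 x 25 mm, long along its x. Origin: centre of the underside.
- brush: Bystander: paint brush lying flat, 190 mm long, along its x.
- turning: Bystander: turned wooden piece like a small baluster, 60 mm diameter, 125 mm tall, standing. Origin: centre of the underside.
- spray: Bystander: white round bottle, 60 mm diameter, 180 mm tall, standing. Origin: centre of the underside.

How it is judged (in metres and radians):
On the way:
1. the tall drum is fully home on the spindle, its slots over the drive bar, before the cap is put on (z of drum in the frame of sander between 0.011 and 0.017 m and horizontal distance between drum and sander below 0.004 m and angle between drum's own z axis and vertical below 0.06 rad and angle between the x axis of drum and the x axis of sander, either way round below 0.25 rad), for 0.2 s.
At the end, for the whole second after the job is handed in: Tall drum round the spindle (axes within 4 mm), upright (0.06 rad), slots along the drive bar (0.25 rad), standing on the plate (within 3 mm); cap over the spindle end (axes within 4.5 mm), upright (0.08 rad), resting on the drum (within 4 mm); both at rest (all of step 1 and z of cap in the frame of sander between 0.09 and 0.098 m and horizontal distance between cap and sander below 0.0045 m and angle between cap's own z axis and vertical below 0.08 rad and linear speed of each of drum, cap below 0.02 m/s); the robot touches nothing.
It fails at once if the short, wide drum or another bystander was shifted by more than 30 mm (distance of any of fat_drum, hex_pot, tin, wood_block, brush, turning, spray from where it was at the start of the episode above 0.03 m).
It fails at once if the tall drum was dropped down the spindle (faster than 0.55 m/s while round it) (horizontal distance between drum and sander below 0.01 m and z of drum in the frame of sander below 0.115 m and linear speed of drum above 0.55 m/s).
It also fails if it takes over 64 s, if anything falls off the work surface, if the arm or the gripper's body presses on something with over 40 N, if the wrist force passes 120 N, or if a joint passes its speed limit or range.

## Robot

A 6-joint arm with a two-finger parallel gripper is mounted at the origin on the work surface. World frame = base frame: x ahead of the robot, y to its left, z up, the work surface at z = 0. Lengths are in m, angles in degrees, forces in N, time in s.
With the tool pointing down it reaches from about 0.375 to 0.9 m from the base axis. Payload 3.1 kg.
Tool frame: the origin (TCP) lies between the finger pads; the fingertips stand 11 mm ahead of it and the grasp point (between the pads) lies 8 mm behind it; z points along the fingers, y is the line along which they close (so a half turn about z gives the same grasp; the last joint's range is limited). The gripper opens to 87 mm and grips with 3 to 60 N. Pads are 19 mm wide; open, the fingers measure 117 mm over their backs; the gripper's body (75 mm by 190 mm) begins 51 mm behind the grasp point.
Start: joints at [61.106, 30.224, 82.088, -0, 67.689, -10.227], TCP at [0.2, 0.592, 0.234] pointing down, gripper open.
Joint ranges: [-176.69, 176.69], [-43.24, 126.21], [12.49, 139.97], [-82, 262], [0, 151.66], [-163.58, 163.58]. Speed limits (degrees/s): [159.86, 159.86, 180, 180, 180, 180].

## Interface

Orientations are given as a 3x3 rotation matrix whose columns are the frame's x, y, z axes.
In Python, from rig import bot, viewer, workorder, models gives the robot as it stands.
- The arm moves only by the shell command python3 -m jog 'ROWS'. ROWS is JSON, a list of rows, each a list of 7 numbers: the opening, from 0 (shut) to 1 (fully open), then the shift along the tool's x, y, z in m, then the turn, a rotation vector about the tool's x, y, z in degrees. In form: [[claw, x, y, z, ax, ay, az], ...]. A call has 1 to 20 rows; each row is the pose to reach, as a shift and turn from the pose commanded when the call began, along the tool's axes at that moment; what a row does not reach only later rows make up. A row lasts 1/8 s, in which the tool goes at most 62.5 mm and 10.7 degrees, less where a joint would pass 70% of its speed; a pose out of reach is approached as far as the arm can. A call with a gripper value outside its range is refused whole. The fingers move at their own pace and stop on an object; the grip force is fixed at half the most. Time passes only in rows, so rows that repeat a pose let the fingers close. It gives the time, the measured TCP pose, the force, the opening and the grip force at its end, in the units of the state.
- bot.read_state(): the state, without advancing time (a new reading comes with each control period).
- viewer.capture(name): name is "scene" or "top" or "wrist"; returns (picture, depth): 420x560x3 uint8, blue, green, red; 420x560 float32, m along the optical axis (not along the pixel's ray), 0 where there is no reading.
- viewer.camera_info(name): a dict with "fx", "fy", "cx", "cy" (pixels), "world_to_cam" (4x4, takes a point from world to camera coordinates). Camera axes: x right, y down, z forward; pixel columns grow to the right and rows downward; lengths in m; the calibration is good to about 2 mm. The wrist camera is an equidistant fisheye: a pixel r from the principal point sees the ray r / f radians off the axis. A picture is of the moment at which its call begins: read the wrist's pose just before it. camera_info takes no time and is no camera call; for the wrist camera it gives the pose at the moment of the call.
- workorder.hand_in(): hands the job in; it is judged then, once.
Trained networks look in the newest picture that a camera, given by its name, has taken for a name from the list of things; names that differ only in an ending like _2 or _b are one class to them, and where a whole thing is asked for, a point or a joint stands for the part that bears it (a point fixed in the world has none). Each returns a list of dicts, best first, with "p" (0 to 1); they miss things now and then, are a little off and sometimes report something else, mostly with a low value. They report only what shows in the picture. A call takes as long as a camera call.
- models.outline_of(camera, thing): "mask" (420x560 bool, what is visible of it).
- models.tip_of(camera, thing): "xyz" ([x, y, z] in m, in world coordinates, good to about 4 mm: a listed point, or the origin of a listed thing).
The state is a dict: "time_s": time; "joint_positions": joint angles; "qvel": joint speeds; "tau": joint torques, N m; "position": TCP position; "tcp_rot": TCP orientation; "force": force on the tool from outside, world axes, zero at the start; "moment": the same for the moment, N m; "opening": opening from 0.0 (shut) to 1.0 (fully open); "grasp_force": force on a finger pad.
Only numpy, scipy, OpenCV 4.12 (cv2) and the standard library are available. Lean on these libraries where they do the work, as an engineer would, in place of code of your own. Each camera call takes 0.05 s, during which the arm holds its last target. There are 200 camera calls.

## Working session

There is one attempt and no reset: what is moved stays moved. The work goes in short steps, Python scripts to look and compute and a shell command to move; the robot and the scene stay as the last step left them, time stands still between calls to the robot, and variables do not carry over. Pictures are saved under pics/ and viewed, at most 10 in all, crops included, and the job is handed in when it is done.

```bash
ls; mkdir -p pics; python3 - <<'E'
from rig import bot, viewer, workorder, models
import cv2, numpy as np
s=bot.read_state(); print(s['time_s'],s['position'],np.round(s['tcp_rot'],3).tolist(),s['opening'])
for c in ("scene","top"):
    p,d=viewer.capture(c); cv2.imwrite(f"pics/{c}0.png",p)
    for n in ("sander","spindle_tip","drum","cap","fat_drum","hex_pot","tin","wood_block","brush","turning","spray"):
        try: print(c,n,[(round(float(r['p']),2),np.round(r['xyz'],3).tolist()) for r in models.tip_of(c,n)[:2]])
        except Exception as e: print(c,n,e)
E
```

```text
pics
0.0 [0.19966547 0.59149054 0.23255398] [[-0.947, 0.32, -0.001], [0.32, 0.947, -0.002], [0.0, -0.002, -1.0]] 1.0038757500630373
scene sander [(0.57, [0.54, -0.017, -0.001])]
scene spindle_tip [(0.61, [0.541, -0.016, 0.119]), (0.21, [0.442, 0.259, -0.002])]
scene drum [(0.76, [0.506, -0.274, -0.004]), (0.64, [0.539, -0.014, -0.002])]
scene cap [(0.68, [0.44, 0.26, -0.002])]
scene fat_drum [(0.61, [0.6, 0.28, -0.004])]
scene hex_pot [(0.6, [0.568, 0.45, 0.003])]
scene tin [(0.75, [0.712, -0.194, -0.003]), (0.19, [0.328, -0.276, -0.001])]
scene wood_block [(0.57, [0.342, 0.162, -0.001])]
scene brush [(0.68, [0.324, -0.273, -0.006])]
scene turning [(0.92, [0.681, -0.395, 0.0]), (0.51, [0.341, 0.164, -0.003])]
scene spray [(0.75, [0.703, 0.371, 0.002])]
top sander [(0.74, [0.54, -0.013, 0.003])]
top spindle_tip [(0.74, [0.541, -0.01, 0.116])]
top drum [(0.59, [0.502, -0.273, 0.001])]
top cap [(0.6, [0.439, 0.263, -0.003])]
top fat_drum [(0.9, [0.594, 0.278, 0.001]), (0.73, [0.439, 0.26, 0.0])]
top hex_pot [(0.8, [0.566, 0.441, 0.002])]
top tin [(0.96, [0.709, -0.195, 0.001]), (0.54, [0.595, 0.281, -0.001])]
top wood_block [(0.86, [0.341, 0.163, -0.001])]
top brush [(0.85, [0.331, -0.273, -0.002])]
top turning [(0.66, [0.681, -0.394, -0.003])]
top spray [(0.71, [0.699, 0.371, 0.003])]
```

View pics/scene0.png

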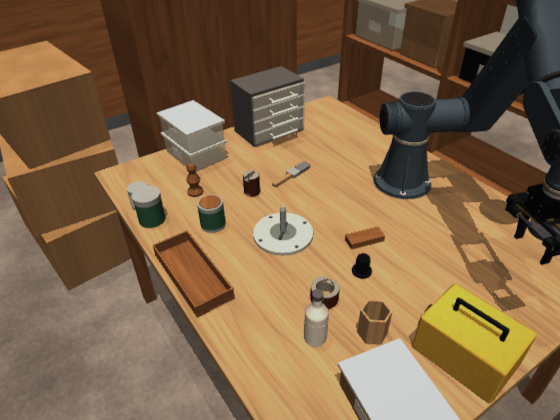

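View pics/top0.png

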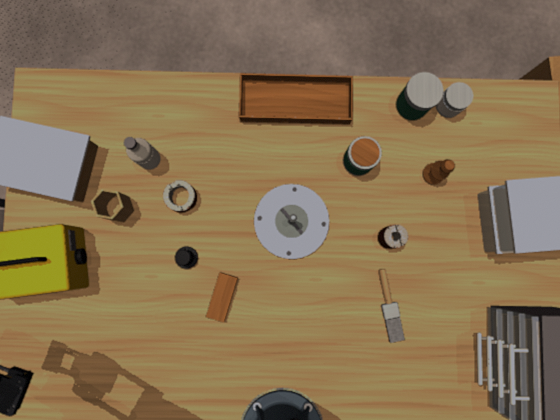

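The scene view shows the sander at about (283,232), the slim drum at (251,183), the cap at (362,265) and the fat drum at (325,292). The top view shows the sander at (291,221) with its bar running diagonally, the drum at (395,237) and the cap at (186,257). The detections agree with both pictures.

```bash
cat > h.py <<'E'
from rig import bot, viewer, workorder, models
import cv2, numpy as np
from scipy.spatial.transform import Rotation as R
def rows(xyz,yaw=None,tilt_fix=True):
    """shift+turn in tool axes to bring TCP to xyz, tool pointing down, tool y axis at yaw (deg, world; mod 180)"""
    s=bot.read_state(); T=np.array(s['tcp_rot']); p=np.array(s['position'])
    cur=np.degrees(np.arctan2(T[1,1],T[0,1]))
    if yaw is None: yaw=cur
    dy=(yaw-cur+90)%180-90
    a=np.radians(cur+dy); y=np.array([np.cos(a),np.sin(a),0]); z=np.array([0,0,-1.]); G=np.c_[np.cross(y,z),y,z]
    rv=R.from_matrix(T.T@G).as_rotvec(degrees=True)
    return np.round(np.r_[T.T@(np.array(xyz)-p),rv],4).tolist()
def st():
    s=bot.read_state(); T=np.array(s['tcp_rot'])
    print('t',round(s['time_s'],2),'p',np.round(s['position'],4),'yaw_y',round(float(np.degrees(np.arctan2(T[1,1],T[0,1]))),2),'z',np.round(T[:,2],3),'q',np.round(s['joint_positions'],1),'F',np.round(s['force'],1),'op',round(float(s['opening']),3),'gf',round(float(s['grasp_force']),1))
E
python3 - <<'E'
from h import *
s=bot.read_state(); i=viewer.camera_info('wrist'); C=np.linalg.inv(i['world_to_cam']); T=np.array(s['tcp_rot'])
print({k:i[k] for k in('fx','fy','cx','cy')})
print('cam in tool',T.T@(C[:3,3]-s['position']), '\n',np.round(T.T@C[:3,:3],3))
print(rows([0.46,0.06,0.30]), rows([0.503,-0.273,0.24]))
E
```

```text
{'fx': 325.19226210127806, 'fy': 325.19226210127806, 'cx': 282.26970368764347, 'cy': 209.5669843046491}
cam in tool [ 6.80907556e-02 -1.34858052e-04 -1.50113571e-01] 
 [[-0.001 -0.968 -0.251]
 [ 1.    -0.001 -0.   ]
 [-0.    -0.251  0.968]]
[-0.4166, -0.4209, -0.0664, -0.0019, -0.0014, -0.0] [-0.5639, -0.7226, -0.0064, -0.0019, -0.0014, -0.0]
```

```bash
python3 - <<'E'
from h import *
print(rows([0.604,-0.035,0.24]))
E
```

```text
[-0.5835, -0.4648, -0.0064, -0.0019, -0.0014, -0.0]
```

```bash
python3 -m jog '[[1,-0.58,-0.465,-0.006,0,0,0],[1,-0.58,-0.465,-0.006,0,0,0],[1,-0.58,-0.465,-0.006,0,0,0],[1,-0.58,-0.465,-0.006,0,0,0],[1,-0.58,-0.465,-0.006,0,0,0],[1,-0.58,-0.465,-0.006,0,0,0],[1,-0.58,-0.465,-0.006,0,0,0],[1,-0.58,-0.465,-0.006,0,0,0],[1,-0.58,-0.465,-0.006,0,0,0],[1,-0.58,-0.465,-0.006,0,0,0],[1,-0.58,-0.465,-0.006,0,0,0],[1,-0.58,-0.465,-0.006,0,0,0],[1,-0.58,-0.465,-0.006,0,0,0],[1,-0.58,-0.465,-0.006,0,0,0],[1,-0.58,-0.465,-0.006,0,0,0],[1,-0.58,-0.465,-0.006,0,0,0]]'
python3 - <<'E'
from h import *
st()
p,d=viewer.capture('wrist'); cv2.imwrite('pics/w1.png',p); np.save('w1d.npy',d)
for n in('sander','spindle_tip'): print(n,[(round(float(r['p']),2),np.round(r['xyz'],4).tolist()) for r in models.tip_of('wrist',n)[:2]])
# drum slot direction / position, from here
print(rows([0.503+0.0,-0.273,0.24]))
E
```

```text
time_s: 3.2
position: [0.6, -0.0327, 0.2398]
tcp_rot: [[-0.948, 0.318, -0.0], [0.318, 0.948, 0.0], [0.0, 0.0, -1.0]]
force: [0.0, 0.2, -0.3]
opening: 0.999
grasp_force: 0.0
t 3.2 p [ 0.6    -0.0327  0.2398] yaw_y 71.44 z [-0.  0. -1.] q [-13.8  28.   85.3   0.   66.8 -85.2] F [ 0.   0.2 -0.3] op 0.999 gf 0.0
sander [(0.68, [0.543, -0.0157, -0.004])]
spindle_tip [(0.77, [0.5405, -0.0152, 0.1194])]
[0.0159, -0.2583, -0.0002, 0.0007, 0.0074, -0.0]
```

View pics/w1.png

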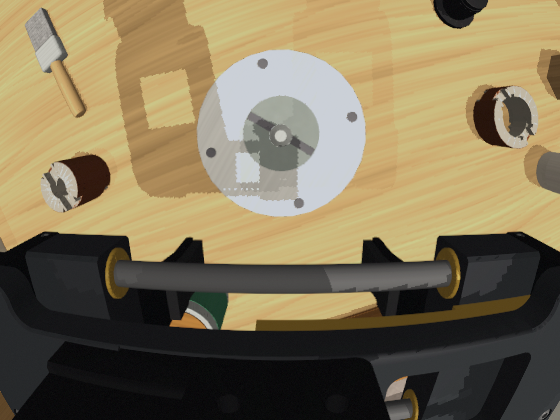

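The wrist view shows the spindle at (281,136), the drive bar running from (249,116) to (311,157), and the drum at (75,183) with its slot visible. I'll move over the drum next, then rectify both pictures.

```bash
python3 - <<'E'
from h import *
i=viewer.camera_info('wrist'); np.save('w1c.npy',i['world_to_cam'])
print(rows([0.567,-0.295,0.24]))
E
```

```text
[-0.0518, -0.2588, -0.0002, 0.0007, 0.0074, -0.0]
```

```bash
python3 -m jog '[[1,-0.05,-0.26,0,0,0,0],[1,-0.05,-0.26,0,0,0,0],[1,-0.05,-0.26,0,0,0,0],[1,-0.05,-0.26,0,0,0,0],[1,-0.05,-0.26,0,0,0,0],[1,-0.05,-0.26,0,0,0,0],[1,-0.05,-0.26,0,0,0,0]]'
cat >> h.py <<'E'
def rect(img,W,z,c,half=0.06,ppm=2500,info=None):
    """orthophoto of plane z around c; column->world x, row->world -y... col = x right, row = y down"""
    i=info or viewer.camera_info('wrist'); n=int(2*half*ppm); g=(np.arange(n)+.5)/ppm-half
    X,Y=np.meshgrid(c[0]+g,c[1]+g); P=np.stack([X,Y,np.full_like(X,z),np.ones_like(X)],-1)@np.array(W).T
    r=np.hypot(P[...,0],P[...,1]); k=np.arctan2(r,P[...,2])/np.maximum(r,1e-9)
    return cv2.remap(img,(i['fx']*k*P[...,0]+i['cx']).astype('f4'),(i['fy']*k*P[...,1]+i['cy']).astype('f4'),cv2.INTER_CUBIC)
E
python3 - <<'E'
from h import *
st()
W2=viewer.camera_info('wrist')['world_to_cam']; p,d=viewer.capture('wrist'); cv2.imwrite('pics/w2.png',p)
np.save('w2c.npy',W2)
dd=[(round(float(r['p']),2),np.round(r['xyz'],4).tolist()) for r in models.tip_of('wrist','drum')[:2]]; print(dd)
a=rect(cv2.imread('pics/w1.png'),np.load('w1c.npy'),0.022,(0.5405,-0.015)); b=rect(p,W2,0.08,(0.503,-0.273))
for im in(a,b): cv2.line(im,(145,150),(155,150),(0,0,255),1);cv2.line(im,(150,145),(150,155),(0,0,255),1)
cv2.imwrite('pics/rect.png',cv2.resize(np.hstack([a,b]),(800,400)))
E
```

```text
time_s: 4.22
position: [0.5649, -0.2944, 0.2394]
tcp_rot: [[-0.948, 0.319, -0.001], [0.319, 0.948, 0.001], [0.001, 0.001, -1.0]]
force: [-0.0, -0.1, 0.1]
opening: 0.996
grasp_force: 0.0
t 4.22 p [ 0.5649 -0.2944  0.2394] yaw_y 71.42 z [-0.001  0.001 -1.   ] q [ -37.6   30.8   79.8    0.    69.4 -109. ] F [-0.  -0.1  0.1] op 0.996 gf 0.0
[(0.95, [0.5065, -0.2725, -0.0007]), (0.54, [0.7145, -0.195, 0.0011])]
```

View pics/rect.png

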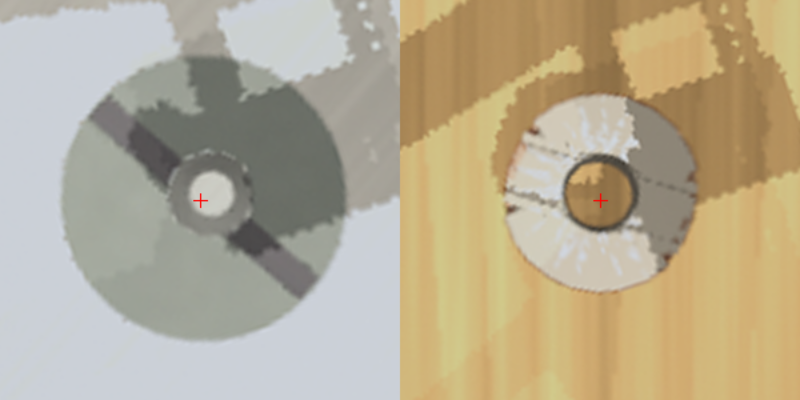

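The left rectified view shows the bar from about (98,105) to (311,288), so it lies near +41°. The right view shows the drum's slot edges at about 17°. Depth should give both angles more exactly.

```bash
cat >> h.py <<'E'
def cloud(d,W,i):
    v,u=np.nonzero(d>0); x=(u-i['cx'])/i['fx']; y=(v-i['cy'])/i['fy']; r=np.hypot(x,y); Z=d[v,u]
    k=np.tan(r)/np.maximum(r,1e-9)
    return (np.c_[x*k*Z,y*k*Z,Z,np.ones(len(Z))]@np.linalg.inv(W).T)[:,:3]
def circ(p):
    from scipy.optimize import least_squares
    f=least_squares(lambda q:np.hypot(p[:,0]-q[0],p[:,1]-q[1])-q[2],[*p.mean(0)[:2],.03],loss='soft_l1',f_scale=.001); return f.x
def slot(P,c,z0,z1,r0,r1):
    """direction of the two-lobed band of points by doubled-angle mean"""
    q=P[:,:2]-c; r=np.hypot(*q.T); m=(P[:,2]>z0)&(P[:,2]<z1)&(r>r0)&(r<r1); a=np.arctan2(q[m,1],q[m,0])
    return m.sum(), np.degrees(np.angle(np.exp(2j*a).mean()))/2, abs(np.exp(2j*a).mean()), P[m,:2].mean(0)
E
python3 - <<'E'
from h import *
i=viewer.camera_info('wrist')
P1=cloud(np.load('w1d.npy'),np.load('w1c.npy'),i); W2=i['world_to_cam']; p,d=viewer.capture('wrist'); P2=cloud(d,W2,i)
c1=np.array([.5415,-.016]); c2=np.array([.505,-.2725])
for P,c,zs in((P1,c1,(.0,.03)),(P2,c2,(.05,.09))):
    m=(np.hypot(*(P[:,:2]-c).T)<.042)&(P[:,2]>zs[0])&(P[:,2]<zs[1]); print(np.histogram(P[m,2],12))
m=(np.hypot(*(P1[:,:2]-c1).T)<.02)&(P1[:,2]>.11); print('spindle top',m.sum(),P1[m].mean(0))
m=(np.hypot(*(P1[:,:2]-c1).T)<.11)&(abs(P1[:,2]-.014)<.006); h=cv2.convexHull(P1[m,:2].astype('f4'))[:,0]; print('plate',circ(h))
print('bar',slot(P1,c1,.0185,.03,.014,.04))
m=(np.hypot(*(P2[:,:2]-c2).T)<.04)&(abs(P2[:,2]-.08)<.006); h=cv2.convexHull(P2[m,:2].astype('f4'))[:,0]; cc=circ(h); print('drum',cc)
print('slot',slot(P2,cc[:2],.06,.0735,.014,.029))
E
```

```text
(array([  32,  489, 1512, 1058,  207,    3,    0,    2,   34,  155,  173,
         50]), array([0.01077486, 0.01178552, 0.01279618, 0.01380683, 0.01481749,
       0.01582815, 0.01683881, 0.01784947, 0.01886013, 0.01987079,
       0.02088145, 0.02189211, 0.02290277]))
(array([  8,   8,  10,   6,   4,  58, 600,  26,   6,  11, 976, 873]), array([0.05015953, 0.05278279, 0.05540605, 0.05802931, 0.06065257,
       0.06327583, 0.06589909, 0.06852235, 0.07114561, 0.07376887,
       0.07639213, 0.07901539, 0.08163865]))
spindle top 276 [ 0.54174609 -0.01539154  0.11532918]
plate [ 0.54185733 -0.01551067  0.09936867]
bar (np.int64(367), np.float64(40.88012967275474), np.float64(0.9743291409974636), array([ 0.54114496, -0.01603307]))
drum [ 0.5032225  -0.27506081  0.02974913]
slot (np.int64(538), np.float64(17.038675206836587), np.float64(0.8672000766087482), array([ 0.50296248, -0.27508136]))
```

```bash
python3 - <<'E'
from h import *
print(rows([0.5032,-0.275,0.15],107), rows([0.5032,-0.275,0.058],107))
E
```

```text
[0.065, -0.0013, 0.0897, 0.0255, -0.0087, -35.5316] [0.0649, -0.0013, 0.1817, 0.0255, -0.0087, -35.5316]
```

```bash
python3 -m jog '[[1,0.065,-0.0013,0.04,0,0,-10],[1,0.065,-0.0013,0.09,0,0,-20],[1,0.065,-0.0013,0.09,0,0,-30],[1,0.065,-0.0013,0.09,0,0,-35.5],[1,0.065,-0.0013,0.09,0,0,-35.5],[1,0.065,-0.0013,0.09,0,0,-35.5]]'
python3 - <<'E'
from h import *
st(); print(rows([0.5032,-0.275,0.058],107))
E
```

```text
time_s: 5.12
position: [0.5032, -0.2763, 0.1498]
tcp_rot: [[-0.957, -0.289, 0.0], [-0.289, 0.957, -0.0], [-0.0, -0.0, -1.0]]
force: [1.1, -1.2, 0.1]
opening: 1.001
grasp_force: 0.0
t 5.12 p [ 0.5032 -0.2763  0.1498] yaw_y 106.81 z [ 0. -0. -1.] q [ -39.9   32.6   94.     0.    53.3 -146.7] F [ 1.1 -1.2  0.1] op 1.001 gf 0.0
[-0.0004, 0.0013, 0.0918, -0.0211, 0.0151, -0.1887]
```

```bash
python3 -m jog '[[1,0,0.0013,0.025,0,0,0],[1,0,0.0013,0.05,0,0,0],[1,0,0.0013,0.075,0,0,0],[1,0,0.0013,0.092,0,0,0],[1,0,0.0013,0.092,0,0,0],[0.5,0,0.0013,0.092,0,0,0],[0.5,0,0.0013,0.092,0,0,0],[0.5,0,0.0013,0.092,0,0,0],[0.5,0,0.0013,0.092,0,0,0],[0.5,0,0.0013,0.092,0,0,0],[0.5,0,0.0013,0.092,0,0,0]]'
```

```text
time_s: 6.5
position: [0.5027, -0.2757, 0.0581]
tcp_rot: [[-0.957, -0.29, 0.001], [-0.29, 0.957, -0.0], [-0.0, -0.001, -1.0]]
force: [-1.4, 1.2, 5.3]
opening: 0.674
grasp_force: 30.5
```

```bash
python3 -m jog '[[0.5,0,0,-0.04,0,0,0],[0.5,0,0,-0.09,0,0,0],[0.5,0,0,-0.15,0,0,0],[0.5,0,0,-0.15,0,0,0],[0.5,0,0,-0.15,0,0,0]]'
python3 - <<'E'
from h import *
st(); print(rows([0.5417,-0.0156,0.208],130.9))
E
```

```text
time_s: 7.12
position: [0.5015, -0.2748, 0.2065]
tcp_rot: [[-0.957, -0.29, -0.002], [-0.29, 0.957, 0.002], [0.001, 0.002, -1.0]]
force: [0.1, 0.7, -3.1]
opening: 0.676
grasp_force: 30.5
t 7.12 p [ 0.5015 -0.2748  0.2065] yaw_y 106.83 z [-0.002  0.002 -1.   ] q [ -39.9   28.1   91.4   -0.    60.7 -146.7] F [ 0.1  0.7 -3.1] op 0.676 gf 30.5
[-0.1135, 0.2365, -0.0011, 0.1298, -0.0538, -24.068]
```

```bash
python3 -m jog '[[0.5,-0.02,0.045,0,0,0,-6],[0.5,-0.045,0.095,0,0,0,-12],[0.5,-0.07,0.145,0,0,0,-18],[0.5,-0.095,0.2,0,0,0,-22],[0.5,-0.1135,0.2365,0,0,0,-24.1],[0.5,-0.1135,0.2365,0,0,0,-24.1],[0.5,-0.1135,0.2365,0,0,0,-24.1],[0.5,-0.1135,0.2365,0,0,0,-24.1],[0.5,-0.1135,0.2365,0,0,0,-24.1]]'
python3 - <<'E'
from h import *
st()
for c in('scene','top'):
    p,d=viewer.capture(c); i=viewer.camera_info(c)
    cv2.imwrite(f'pics/{c}3.png',p)
    print(c,[(n,[(round(float(r['p']),2),np.round(r['xyz'],4).tolist()) for r in models.tip_of(c,n)[:2]]) for n in('drum','spindle_tip')])
    if c=='scene':
        W=i['world_to_cam']; q=W@[.5417,-.0156,.13,1]; u,v=int(i['fx']*q[0]/q[2]+i['cx']),int(i['fy']*q[1]/q[2]+i['cy']); cv2.imwrite('pics/s3c.png',cv2.resize(p[v-55:v+55,u-60:u+60],None,fx=5,fy=5,interpolation=cv2.INTER_CUBIC))
E
```

```text
time_s: 8.25
position: [0.5424, -0.0175, 0.2072]
tcp_rot: [[-0.757, -0.654, -0.001], [-0.654, 0.757, -0.0], [0.0, 0.0, -1.0]]
force: [-0.5, 0.5, -2.8]
opening: 0.676
grasp_force: 30.3
t 8.25 p [ 0.5424 -0.0175  0.2072] yaw_y 130.82 z [-0.001 -0.    -1.   ] q [ -13.6   25.9   95.5   -0.    58.6 -144.5] F [-0.5  0.5 -2.8] op 0.676 gf 30.3
scene [('drum', [(0.59, [0.5415, -0.0156, 0.149])]), ('spindle_tip', [(0.96, [0.5412, -0.0149, 0.1204])])]
top [('drum', [(0.42, [0.5434, -0.0124, 0.1521]), (0.39, [0.7074, -0.1959, -0.0003])]), ('spindle_tip', [(0.76, [0.54, -0.015, 0.1194])])]
```

View pics/s3c.png

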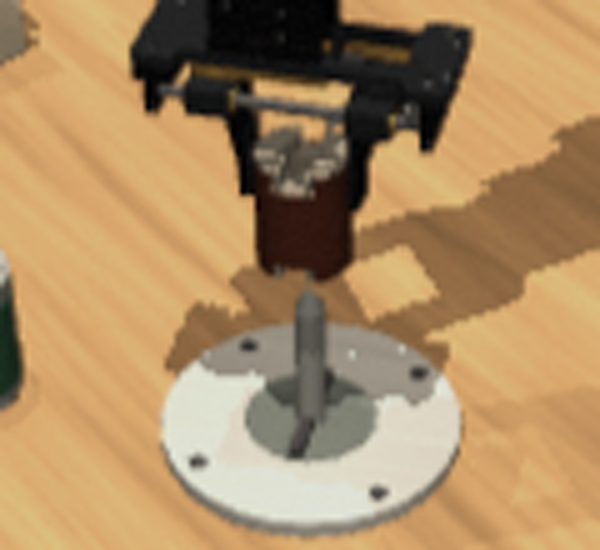

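The crop shows the drum held upright above the spindle tip, with the spindle at (308,295) in the crop and the drum's foot at (305,270). I'll refine the lateral offset from several state readings and the wrist depth.

```bash
python3 - <<'E'
from h import *
ps=[];F=[]
for k in range(6):
    s=bot.read_state(); ps.append(s['position']); i=viewer.camera_info('wrist'); p,d=viewer.capture('wrist')
    ps.append(bot.read_state()['position'])
ps=np.array(ps); print(ps.mean(0),ps.std(0))
P=cloud(d,i['world_to_cam'],i); c=np.array([.5417,-.0156]); r=np.hypot(*(P[:,:2]-c).T)
m=(r<.045)&(P[:,2]>.19)&(P[:,2]<.25); print(m.sum(),np.histogram(P[m,2],10))
t=P[m&(abs(P[:,2]-.229)<.003)&(r<.036)]; print(len(t),t.min(0),t.max(0))
m2=P[m&(abs(P[:,2]-.217)<.004)]; print('slot pts',slot(P,c,.212,.222,.014,.029))
cv2.imwrite('pics/w4.png',p)
E
```

```text
[ 0.54260073 -0.01639487  0.20763493] [7.22673331e-06 1.09691051e-04 2.30237337e-05]
10615 (array([ 248,  394,  437,  516, 2896,  708, 4354,  107,  213,  742]), array([0.19010951, 0.19609687, 0.20208422, 0.20807157, 0.21405892,
       0.22004628, 0.22603363, 0.23202098, 0.23800833, 0.24399569,
       0.24998304]))
4287 [ 0.51102632 -0.04631774  0.22600476] [0.57305407 0.01383519 0.23181398]
slot pts (np.int64(2330), np.float64(39.04769034109304), np.float64(0.8006864908961658), array([ 0.53592594, -0.02115195]))
```

View pics/w4.png

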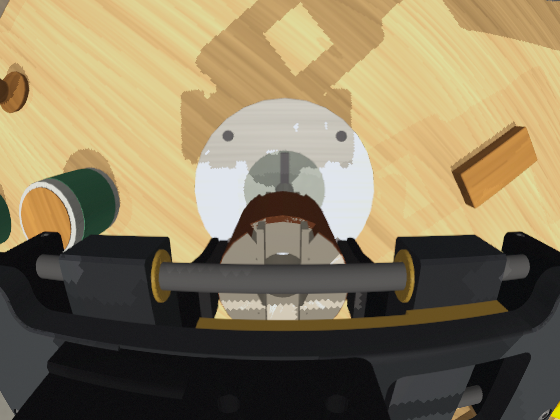

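The wrist view shows the drum's slot (column 285) in line with the drive bar at (285,165). The drum centre is within 1 mm of the spindle axis, so I'll descend in stages and watch the force.

```bash
python3 -m jog '[[0.5,0,0.0007,0.01,0,0,0],[0.5,0,0.0007,0.02,0,0,0],[0.5,0,0.0007,0.03,0,0,0],[0.5,0,0.0007,0.04,0,0,0],[0.5,0,0.0007,0.05,0,0,0],[0.5,0,0.0007,0.06,0,0,0],[0.5,0,0.0007,0.06,0,0,0]]'
```

```text
time_s: 9.72
position: [0.5415, -0.0157, 0.1466]
tcp_rot: [[-0.756, -0.655, -0.002], [-0.655, 0.756, 0.0], [0.001, 0.002, -1.0]]
force: [0.5, 0.2, -1.6]
opening: 0.672
grasp_force: 30.5
```

```bash
python3 -m jog '[[0.5,0,0,0.012,0,0,0],[0.5,0,0,0.024,0,0,0],[0.5,0,0,0.036,0,0,0],[0.5,0,0,0.048,0,0,0],[0.5,0,0,0.058,0,0,0],[0.5,0,0,0.062,0,0,0],[0.5,0,0,0.062,0,0,0]]'
```

```text
time_s: 10.6
position: [0.5421, -0.0158, 0.0853]
tcp_rot: [[-0.755, -0.655, -0.0], [-0.655, 0.755, 0.0], [0.0, 0.0, -1.0]]
force: [0.1, 0.9, -2.3]
opening: 0.672
grasp_force: 30.3
```

```bash
python3 -m jog '[[0.5,0,0,0.003,0,0,0],[0.5,0,0,0.006,0,0,0],[0.5,0,0,0.009,0,0,0],[0.5,0,0,0.011,0,0,0],[0.5,0,0,0.0125,0,0,0],[0.5,0,0,0.0125,0,0,0]]'
```

```text
time_s: 11.35
position: [0.5421, -0.0158, 0.0729]
tcp_rot: [[-0.755, -0.655, -0.0], [-0.655, 0.755, 0.0], [0.0, 0.0, -1.0]]
force: [-1.0, 0.5, -1.6]
opening: 0.675
grasp_force: 30.3
```

```bash
python3 -m jog '[[0.5,0,0,0.0008,0,0,0],[0.5,0,0,0.0015,0,0,0],[0.5,0,0,0.0015,0,0,0]]'
```

```text
time_s: 11.72
position: [0.5422, -0.0158, 0.0721]
tcp_rot: [[-0.755, -0.655, 0.0], [-0.655, 0.755, -0.0], [-0.0, -0.0, -1.0]]
force: [-1.2, 0.7, 3.9]
opening: 0.675
grasp_force: 30.5
```

Contact with the plate (force went from -1.6 to +3.9 N). I'll open and rise clear.

```bash
python3 -m jog '[[1,0,0,0,0,0,0],[1,0,0,0,0,0,0],[1,0,0,0,0,0,0],[1,0,0,0,0,0,0],[1,0,0,-0.03,0,0,0],[1,0,0,-0.07,0,0,0],[1,0,0,-0.12,0,0,0],[1,0,0,-0.165,0,0,0],[1,0,0,-0.165,0,0,0],[1,0,0,-0.165,0,0,0]]'
python3 - <<'E'
from h import *
st(); i=viewer.camera_info('wrist'); p,d=viewer.capture('wrist'); P=cloud(d,i['world_to_cam'],i); c=np.array([.5417,-.0156]); r=np.hypot(*(P[:,:2]-c).T)
m=(r<.029)&(r>.015)&(P[:,2]>.06)&(P[:,2]<.15); print(np.histogram(P[m,2],10))
for cam in('scene','top'):
    viewer.capture(cam); print(cam,[(n,[(round(float(x['p']),2),np.round(x['xyz'],4).tolist()) for x in models.tip_of(cam,n)[:2]]) for n in('drum','cap')])
# cap: TCP so that camera is above it, yaw kept small q6
print(rows([0.44,0.262,0.24],90))
E
```

```text
time_s: 12.98
position: [0.5414, -0.0156, 0.236]
tcp_rot: [[-0.755, -0.655, -0.001], [-0.655, 0.755, 0.0], [0.001, 0.001, -1.0]]
force: [-0.8, -0.5, 0.4]
opening: 0.998
grasp_force: 0.0
t 12.97 p [ 0.5414 -0.0156  0.236 ] yaw_y 130.93 z [-0.001  0.    -1.   ] q [ -13.5   23.7   93.9    0.    62.5 -144.4] F [-0.8 -0.5  0.4] op 0.998 gf 0.0
(array([  36,  351,   95,    8,    8,   14,   12,   79, 1159,  376]), array([0.07812222, 0.07981877, 0.08151532, 0.08321187, 0.08490843,
       0.08660498, 0.08830153, 0.08999808, 0.09169463, 0.09339119,
       0.09508774]))
scene [('drum', [(0.65, [0.5423, -0.0116, 0.0119])]), ('cap', [(0.84, [0.4396, 0.2569, -0.0031])])]
top [('drum', [(0.69, [0.5417, -0.0161, 0.0153])]), ('cap', [])]
[-0.1051, 0.2765, -0.0041, 0.0631, -0.0958, 40.929]
```

The drum is home: its top reads 0.0925 m with the same -1.5 mm depth bias as before. Next is the cap.

```bash
python3 - <<'E'
from h import *
print(rows([0.51,0.262,0.24],90))
E
```

```text
[-0.158, 0.2306, -0.0042, 0.0631, -0.0958, 40.929]
```

```bash
python3 -m jog '[[1,-0.03,0.045,-0.004,0,0,10],[1,-0.065,0.095,-0.004,0,0,20],[1,-0.1,0.145,-0.004,0,0,30],[1,-0.135,0.195,-0.004,0,0,38],[1,-0.158,0.23,-0.004,0,0,41],[1,-0.158,0.23,-0.004,0,0,41],[1,-0.158,0.23,-0.004,0,0,41],[1,-0.158,0.23,-0.004,0,0,41],[1,-0.158,0.23,-0.004,0,0,41]]'
python3 - <<'E'
from h import *
st(); i=viewer.camera_info('wrist'); p,d=viewer.capture('wrist'); P=cloud(d,i['world_to_cam'],i); c=np.array([.439,.2595])
print([(round(float(x['p']),2),np.round(x['xyz'],4).tolist()) for x in models.tip_of('wrist','cap')])
for k in range(3):
    r=np.hypot(*(P[:,:2]-c).T); m=(r<.03)&(P[:,2]>.053)&(P[:,2]<.068); h=cv2.convexHull(P[m,:2].astype('f4'))[:,0]; cc=circ(h); print('top',m.sum(),cc,P[m,2].mean()); c=cc[:2]
print(rows([c[0],c[1],0.12],90), rows([c[0],c[1],0.032],90))
cv2.imwrite('pics/w5.png',p)
E
```

```text
time_s: 14.45
position: [0.5112, 0.2602, 0.2406]
tcp_rot: [[-1.0, 0.003, -0.0], [0.003, 1.0, -0.0], [0.0, -0.0, -1.0]]
force: [0.1, 0.1, -0.2]
opening: 0.998
grasp_force: 0.0
t 14.45 p [0.5112 0.2602 0.2406] yaw_y 89.82 z [-0. -0. -1.] q [ 15.8  25.8  89.2  -0.   65.1 -74. ] F [ 0.1  0.1 -0.2] op 0.998 gf 0.0
[(0.86, [0.4412, 0.2633, -0.0019])]
top 1130 [0.43984597 0.26018975 0.01938852] 0.05885405993342673
top 1130 [0.43984597 0.26018975 0.01938852] 0.05885405993342673
top 1130 [0.43984597 0.26018975 0.01938852] 0.05885405993342673
[0.0713, -0.0005, 0.1206, -0.0017, -0.0024, -0.1569] [0.0713, -0.0005, 0.2086, -0.0017, -0.0024, -0.1569]
```

View pics/w5.png

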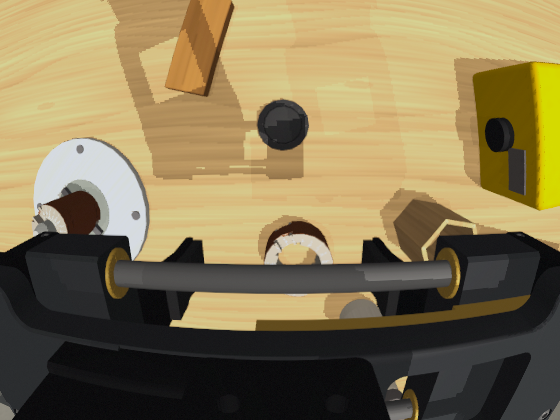

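The wrist view shows the cap alone at (283,124), with the block at (200,50) and the fat drum at (298,250) clear of the fingers. I'll grasp its knob.

```bash
python3 -m jog '[[1,0.036,0,0.03,0,0,0],[1,0.0713,0,0.06,0,0,0],[1,0.0713,0,0.09,0,0,0],[1,0.0713,0,0.12,0,0,0],[1,0.0713,0,0.15,0,0,0],[1,0.0713,0,0.18,0,0,0],[1,0.0713,0,0.2,0,0,0],[1,0.0713,0,0.2085,0,0,0],[1,0.0713,0,0.2085,0,0,0],[0.3,0.0713,0,0.2085,0,0,0],[0.3,0.0713,0,0.2085,0,0,0],[0.3,0.0713,0,0.2085,0,0,0],[0.3,0.0713,0,0.2085,0,0,0],[0.3,0.0713,0,0.2085,0,0,0],[0.3,0.0713,0,0.2085,0,0,0],[0.3,0.0713,0,0.2085,0,0,0]]'
```

```text
time_s: 16.55
position: [0.4395, 0.2615, 0.0321]
tcp_rot: [[-1.0, 0.001, -0.0], [0.001, 1.0, -0.0], [0.0, -0.0, -1.0]]
force: [0.1, 0.7, 1.5]
opening: 0.456
grasp_force: 30.0
```

```bash
python3 -m jog '[[0.3,0,0,-0.04,0,0,0],[0.3,0,0,-0.09,0,0,0],[0.3,0,0,-0.14,0,0,0],[0.3,0,0,-0.165,0,0,0],[0.3,0,0,-0.165,0,0,0],[0.3,0,0,-0.165,0,0,0]]'
python3 - <<'E'
from h import *
st(); print(rows([0.5417,-0.0156,0.197],90))
E
```

```text
time_s: 17.3
position: [0.4384, 0.2612, 0.1958]
tcp_rot: [[-1.0, 0.001, -0.003], [0.001, 1.0, -0.001], [0.003, -0.001, -1.0]]
force: [-0.0, 0.1, -1.4]
opening: 0.455
grasp_force: 30.0
t 17.3 p [0.4384 0.2612 0.1958] yaw_y 89.93 z [-0.003 -0.001 -1.   ] q [ 18.2  24.6 100.6  -0.   55.  -71.7] F [-0.   0.1 -1.4] op 0.455 gf 30.0
[-0.1036, -0.2767, -0.0013, -0.0495, -0.1497, -0.0656]
```

```bash
python3 -m jog '[[0.3,-0.018,-0.047,0,0,0,0],[0.3,-0.037,-0.1,0,0,0,0],[0.3,-0.056,-0.15,0,0,0,0],[0.3,-0.075,-0.2,0,0,0,0],[0.3,-0.093,-0.25,0,0,0,0],[0.3,-0.103,-0.277,0,0,0,0],[0.3,-0.103,-0.277,0,0,0,0],[0.3,-0.103,-0.277,0,0,0,0],[0.3,-0.103,-0.277,0,0,0,0],[0.3,-0.103,-0.277,0,0,0,0]]'
python3 - <<'E'
from h import *
for c in('scene','top'):
    viewer.capture(c); print(c,[(n,[(round(float(x['p']),2),np.round(x['xyz'],4).tolist()) for x in models.tip_of(c,n)[:2]]) for n in('cap','drum','spindle_tip')])
i=viewer.camera_info('wrist'); p,d=viewer.capture('wrist'); P=cloud(d,i['world_to_cam'],i); c=np.array([.5417,-.0156]); r=np.hypot(*(P[:,:2]-c).T)
st()
m=(r<.03)&(P[:,2]>.219)&(P[:,2]<.232); t=P[m]; print(len(t),t[:,2].mean(),circ(cv2.convexHull(t[:,:2].astype('f4'))[:,0]),t.min(0),t.max(0))
E
```

```text
time_s: 18.55
position: [0.5417, -0.0144, 0.1969]
tcp_rot: [[-1.0, -0.0, -0.001], [-0.0, 1.0, 0.0], [0.001, 0.0, -1.0]]
force: [0.5, 0.5, -0.7]
opening: 0.459
grasp_force: 30.0
scene [('cap', [(0.63, [0.5448, -0.0172, 0.1636]), (0.63, [0.5664, 0.4486, -0.003])]), ('drum', [(0.85, [0.5445, -0.0162, 0.0147])]), ('spindle_tip', [(0.58, [0.5439, -0.015, 0.1196])])]
top [('cap', [(0.56, [0.5427, -0.0152, 0.1662]), (0.46, [0.5427, -0.013, 0.0139])]), ('drum', [(0.53, [0.5438, -0.0115, 0.0153]), (0.38, [0.6996, 0.3673, 0.0002])]), ('spindle_tip', [(0.63, [0.5397, -0.0139, 0.1199])])]
t 19.0 p [ 0.5422 -0.0156  0.1971] yaw_y 89.93 z [ 0. -0. -1.] q [ -13.5   26.6   96.2   -0.    57.2 -103.4] F [ 0.5  0.3 -0.2] op 0.453 gf 30.0
3026 0.22378443668923365 [ 0.54186304 -0.01515318  0.01957143] [ 0.52259672 -0.04321401  0.21901652] [0.55767866 0.01147838 0.23196348]
```

```bash
python3 -m jog '[[0.3,0,0,0.012,0,0,0],[0.3,0,0,0.024,0,0,0],[0.3,0,0,0.036,0,0,0],[0.3,0,0,0.046,0,0,0],[0.3,0,0,0.056,0,0,0],[0.3,0,0,0.064,0,0,0],[0.3,0,0,0.067,0,0,0],[0.3,0,0,0.067,0,0,0]]'
```

```text
time_s: 20.0
position: [0.5422, -0.0156, 0.13]
tcp_rot: [[-1.0, 0.001, -0.0], [0.001, 1.0, 0.0], [0.0, 0.0, -1.0]]
force: [0.2, -0.3, -0.3]
opening: 0.452
grasp_force: 30.0
```

```bash
python3 -m jog '[[0.3,0,0,0.0015,0,0,0],[0.3,0,0,0.003,0,0,0],[0.3,0,0,0.004,0,0,0],[0.3,0,0,0.004,0,0,0]]'
```

```text
time_s: 20.5
position: [0.5422, -0.0156, 0.1261]
tcp_rot: [[-1.0, 0.001, 0.0], [0.001, 1.0, -0.0], [-0.0, -0.0, -1.0]]
force: [0.1, 0.5, -0.9]
opening: 0.457
grasp_force: 30.0
```

```bash
python3 -m jog '[[0.3,0,0,0.0005,0,0,0],[0.3,0,0,0.001,0,0,0],[0.3,0,0,0.001,0,0,0]]'
```

```text
time_s: 20.88
position: [0.5423, -0.0156, 0.1261]
tcp_rot: [[-1.0, 0.001, 0.001], [0.001, 1.0, -0.0], [-0.001, -0.0, -1.0]]
force: [-0.8, 0.3, 7.1]
opening: 0.459
grasp_force: 30.0
```

The cap has touched down on the drum at the expected height. I'll release, rise and check.

```bash
python3 -m jog '[[1,0,0,0,0,0,0],[1,0,0,0,0,0,0],[1,0,0,0,0,0,0],[1,0,0,0,0,0,0],[1,0,0,0,0,0,0],[1,0,0,-0.02,0,0,0],[1,0,0,-0.05,0,0,0],[1,0,0,-0.09,0,0,0],[1,0,0,-0.12,0,0,0],[1,0,0,-0.12,0,0,0],[1,0,0,-0.12,0,0,0]]'
python3 - <<'E'
from h import *
p,d=viewer.capture('scene'); print([(n,[(round(float(x['p']),2),np.round(x['xyz'],4).tolist()) for x in models.tip_of('scene',n)[:2]]) for n in('cap','drum')])
i=viewer.camera_info('scene'); q=i['world_to_cam']@[.5417,-.0156,.1,1]; u,v=int(i['fx']*q[0]/q[2]+i['cx']),int(i['fy']*q[1]/q[2]+i['cy']); cv2.imwrite('pics/s6.png',cv2.resize(p[v-45:v+45,u-60:u+60],None,fx=5,fy=5,interpolation=cv2.INTER_CUBIC))
i=viewer.camera_info('wrist'); p,d=viewer.capture('wrist'); P=cloud(d,i['world_to_cam'],i); r=np.hypot(*(P[:,:2]-[.5417,-.0156]).T)
st(); m=(r<.03)&(P[:,2]>.145)&(P[:,2]<.16); t=P[m]; print(len(t),t[:,2].mean(),t[:,:2].max(0),t[:,:2].min(0),circ(cv2.convexHull(t[:,:2].astype('f4'))[:,0]))
E
```

```text
time_s: 22.25
position: [0.5414, -0.0154, 0.2441]
tcp_rot: [[-1.0, 0.001, -0.002], [0.001, 1.0, 0.0], [0.002, 0.0, -1.0]]
force: [-0.7, 0.3, -0.1]
opening: 1.0
grasp_force: 0.0
[('cap', [(0.89, [0.5435, -0.0211, 0.0902])]), ('drum', [(0.69, [0.5449, -0.0135, 0.0134])])]
t 22.45 p [ 0.5414 -0.0154  0.2437] yaw_y 89.93 z [-0.003  0.001 -1.   ] q [ -13.5   23.2   93.3   -0.    63.7 -103.4] F [-0.1 -0.4 -0.4] op 1.002 gf 0.0
1977 0.15257936501005812 [0.5616311  0.00404267] [ 0.52215574 -0.03560317] [ 0.54205121 -0.0155957   0.01955942]
```

View pics/s6.png

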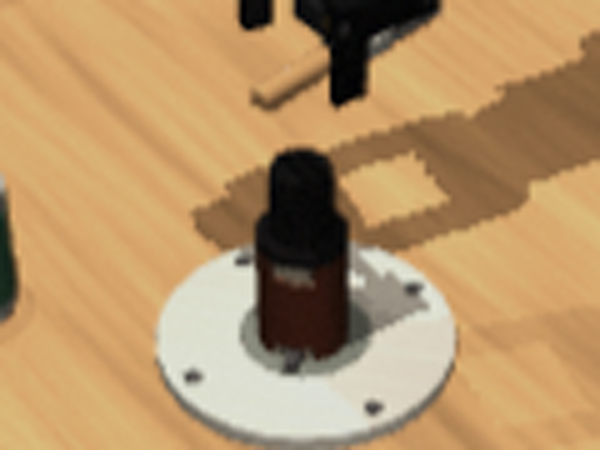

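The crop shows the cap at (300,200) sitting flat on the drum at (303,310), with the bar end in the slot at (292,360) and the gripper clear above. The cap top reads 0.1526 m with the -1.5 mm bias, against 0.154 m expected, and its centre is within 0.5 mm of the spindle axis.

```bash
python3 -c "
from rig import workorder
print(workorder.hand_in())"
```

```text
the job is handed in; nothing more can be done
None
```

The tall drum is fully home on the spindle with its slot over the drive bar, the clamp cap sits flat on it, and the job was handed in at about 22.5 s of the 64 s; no verdict was returned.

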